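# Unplug the selector valve's port and set its dial five clicks up

## Robot

A 6-joint arm with a two-finger parallel gripper is mounted at the origin on a cart in front of the work surface, level with it; the furniture and walls round the work are solid. World frame = base frame: x ahead of the robot, y to its left, z up, the work surface at z = 0. Lengths are in m, angles in rad, forces in N, time in s.
With the tool pointing down it reaches from about 0.425 to 0.925 m from the base axis. Payload 12.5 kg.
Tool frame: the origin (TCP) lies on the centre line of the jaws, within the pads' length; the fingertips stand 25 mm ahead of it and the grasp point (between the pads) lies 6 mm ahead of it; z points along the fingers, y is the direction in which the jaws open and shut (so a half turn about z gives the same grasp; the last joint's range is limited). The gripper opens to 85 mm and grips with 20 to 120 N. Pads are 22 mm wide; open, the fingers measure 114 mm over their backs; the gripper's body (76 mm by 85 mm) begins 54 mm behind the grasp point. The pads swing forward as they close: fully open they stand 13 mm farther back than shut.
Start: joints at [-1.31, 0.491, 1.559, -0, 1.092, -0.106], TCP at [0.224, -0.583, 0.256] pointing down, gripper open.
Joint ranges: [-3.1, 3.1], [-0.84, 2.19], [0.05, 2.79], [-1.13, 4.28], [0.06, 2.93], [-2.69, 2.69]. Speed limits (rad/s): [2.22, 2.22, 2.79, 3.14, 3.14, 3.14].

## Interface

Orientations are given as a rotation vector (axis times angle).
In Python, from cell import bot gives the robot as it stands.
- The arm moves only by the shell command python3 -m pendant 'ROWS' [FORCE]. ROWS is JSON, one flat list of numbers, 7 for each row, row after row: the opening, from 0 (shut) to 1 (fully open), then the shift along the tool's x, y, z in cm, then the turn, a rotation vector about the tool's x, y, z in degrees. In form: [grip, dx, dy, dz, rx, ry, rz, grip, dx, dy, dz, rx, ry, rz, ...]. A call has 1 to 10 rows; each row is the pose to reach, as a shift and turn from the pose commanded when the call began, along the tool's axes at that moment; what a row does not reach only later rows make up. A row lasts 1/8 s, in which the tool goes at most 62.5 mm and 10.7 degrees, less where a joint would pass 70% of its speed; a pose out of reach is approached as far as the arm can. A call with a gripper value outside its range is refused whole. The fingers move at their own pace and stop on an object; FORCE is the grip in N (left out, the last holds). Time passes only in rows, so rows that repeat a pose let the fingers close. It gives the time, the measured TCP pose, the force and the opening at its end, in the units of the state.
- bot.sense(): the state, without advancing time (a new reading comes with each control period).
- bot.get_image(name): name is "side" or "top" or "wrist"; returns the picture (480x640x3 uint8, blue, green, red); there is no depth.
- bot.camera_params(name): a dict with "vertical_fov" (degrees; the focal length in pixels is half the picture's height over the tangent of half this angle, whatever the lens; pixels are square), "cx", "cy" (the principal point, pixels), "R" (3x3) and "t" (3): a world point X has camera coordinates R X + t; the wrist camera has in their place "hand_eye" (4x4, takes a point from camera to tool coordinates, whose origin is the TCP and whose axes are the flange's). Camera axes: x right, y down, z forward; pixel columns grow to the right and rows downward; lengths in m; the calibration is good to about 2 mm. A picture is of the moment at which its call begins: read the wrist's pose just before it. camera_params takes no time and is no camera call.
- bot.finish_job(): hands the job in, once; it reports no verdict.
Trained networks look in the newest picture that a camera, given by its name, has taken for a name from the list of things; names that differ only in an ending like _2 or _b are one class to them, and where a whole thing is asked for, a point or a joint stands for the part that bears it (a point fixed in the world has none). Each returns a list of dicts, best first, with "score" (0 to 1); they miss things now and then, are a little off and sometimes report something else, mostly with a low value. They report only what shows in the picture. A call takes as long as a camera call. They do not tell look-alikes from the thing itself.
- bot.cut_out(camera, label): "region" (480x640 bool, what is visible of it) and "bbox" ([centre column, centre row, width, height] in pixels, round what is visible of it).
The state is a dict: "time": time; "q": joint angles; "joint_velocities": joint speeds; "joint_efforts": joint torques, N m; "tcp_pos": TCP position; "orientation": TCP orientation; "force": force on the tool from outside, world axes, zero at the start; "ft_torque": the same for the moment, N m; "gripper_width": finger opening in m.
Only numpy, scipy, OpenCV 4.12 (cv2) and the standard library are available. Lean on these libraries where they do the work, as an engineer would, in place of code of your own. Each camera call takes 0.05 s, during which the arm holds its last target.

## Task

Bring the outlet of the selector valve into use: first twist its winged metal plug counter-clockwise (seen from above) until it comes free, lift it out of the port and leave it in the steel tray. Then turn the black selector knob all the way counter-clockwise to its end stop and from there exactly five clicks clockwise, and let go. Leave the tape roll, the white heater block and the sample jar where they are.

Things in the scene. Friction and masses are not known exactly. Their poses are not given: they have to be found in the camera images.
- valve: Fixed grey selector valve, foot plate 100 x 250 mm; origin in the middle of its underside on the table, z up. Body 80 (x) by 240 mm (y), flat top 50 mm high. Knob axis at local (0, -70 mm), plugged port at local (0, +70 mm). Ten white marks round the knob, one per click; the longest, thickest one is the end stop (zero clicks).
- selector (a joint): Knob angle, rad: 0 at the counter-clockwise end stop, growing clockwise seen from above. One click is 0.42 (24 degrees): five clicks read 2.10; the other end stop is at nine clicks, 3.78. It takes about 0.1 N m to pass from click to click; released, it settles by itself in the nearest click. Starts one, two or three clicks from zero.
- selector_grip (a point): Middle of the knob's grip bar, on its vertical axis, 22 mm above the valve's top. Turns with the knob: x points along the bar to the end with the white pointer line. The bar is 46 mm long (x), 12 mm thick (y), stands 10 to 34 mm above the valve's top on a round skirt of 52 mm diameter.
- plug: Loose aluminium plug, 40 to 85 g. Origin on its axis in the underside of its round flange (39 mm diameter, 6 mm thick), z up. On the flange a wing 36 mm long (local x), 12 mm thick (local y), 6 to 27 mm above the origin. Below, a 15 mm stem with a cross bar 28 x 8 mm along local x at its foot, 28 mm below the origin. In place (flange 2 mm off the valve), a sprung seal pushes it up with about 8 N.
- port (a point): Middle of the port in the valve's top face; axes as the valve's. The keyhole slot runs along x. The plug starts locked with its wing 60 degrees clockwise of x. It turns stiffly (under 0.15 N m) 60 degrees counter-clockwise to a stop, wing along x; there (within 8 degrees) it comes up 3 mm and lifts straight out; it is clear 30 mm up.
- tray: Fixed flat steel tray, 90 mm (x) by 120 mm (y), 18 mm high, walls and floor 3 mm thick; origin in the middle of its underside. The plug may stand or lie in it.
- tape_roll: Loose white roll of tape lying flat, 48 mm diameter, 13 mm high; origin in the middle of its underside. Bystander.
- heater_block: Loose white plastic block, 42 x 47 x 13 mm, origin in the middle of its underside. Bystander.
- jar: Loose sample jar with a blue lid, 41 mm diameter, 53 mm high; origin in the middle of its underside. Bystander.
There are look-alikes about, which are no part of the job. Leave any purple look-alike of the plug alone.

How it is judged:
By the outcome, as a careful person would: the job done as asked, in the order asked, and still so for the second after the job is handed in, with the robot touching nothing.
It also fails if it takes over 64 s, if anything falls off the work surface, if the arm or the gripper's body presses on something with over 40 N, if the wrist force passes 120 N, or if a joint passes its speed limit or range.

## Working session

There is one attempt and no reset: what is moved stays moved. The work goes in short steps, Python scripts to look and compute and a shell command to move; the robot and the scene stay as the last step left them, time stands still between calls to the robot, and variables do not carry over. Pictures are saved under pics/ and viewed, and the job is handed in when it is done.

```bash
mkdir -p pics; ls
python3 - <<'E'
from cell import bot
import cv2,numpy as np
for n in ["top","side","wrist"]:
    s=bot.sense(); im=bot.get_image(n); cv2.imwrite(f"pics/{n}0.png",im); p=bot.camera_params(n); print(n,{k:np.round(v,4).tolist() for k,v in p.items()})
print(bot.sense())
E
```

```text
pics
top {'vertical_fov': 56.666, 'cx': 317.1656, 'cy': 236.5534, 'R': [[0.0146, -0.9996, 0.0262], [-0.9939, -0.0173, -0.1091], [0.1095, -0.0244, -0.9937]], 't': [0.0166, 0.5289, 0.9218]}
side {'vertical_fov': 56.8001, 'cx': 318.1142, 'cy': 241.5609, 'R': [[-0.9971, -0.0744, -0.0133], [-0.0321, 0.5766, -0.8164], [0.0684, -0.8137, -0.5773]], 't': [0.544, 0.0599, 0.9706]}
wrist {'vertical_fov': 60.888, 'cx': 315.2182, 'cy': 239.6175, 'hand_eye': [[0.0006, -0.9614, -0.2752, 0.0685], [1.0, 0.0008, -0.0004, 0.0004], [0.0006, -0.2752, 0.9614, -0.1178], [0.0, 0.0, 0.0, 1.0]]}
{'time': 0.15, 'q': array([-1.30959674e+00,  4.91411440e-01,  1.55926165e+00, -4.50608040e-05,
        1.09171640e+00, -1.05597494e-01]), 'joint_velocities': array([ 0.00012966, -0.00183774, -0.00188154, -0.00255553, -0.0008873 ,
        0.00088868]), 'joint_efforts': array([ 2.42476999e-03, -6.18707442e+01, -2.61691421e+01, -7.08147149e-05,
        3.23078646e-03,  2.46549507e-05]), 'tcp_pos': array([ 0.22412354, -0.58329804,  0.25588444]), 'orientation': array([-3.08812279e+00, -5.72826836e-01,  1.59853124e-04]), 'force': array([0.22025218, 0.7196016 , 0.7246542 ]), 'ft_torque': array([-0.01916719, -0.00524808, -0.03375234]), 'gripper_width': 0.0853348074269954}
```

View pics/top0.png

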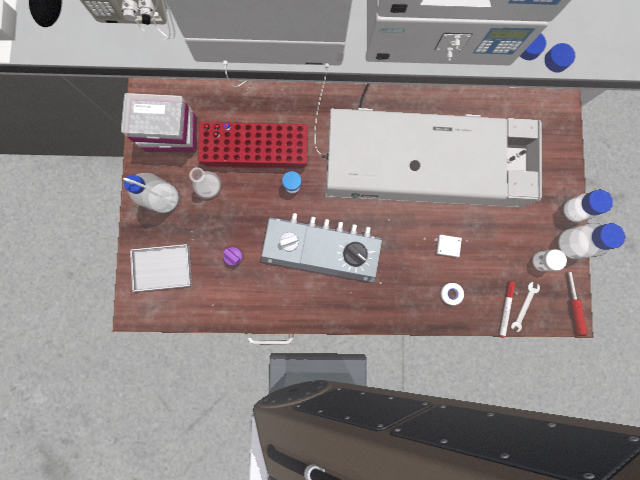

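View pics/side0.png

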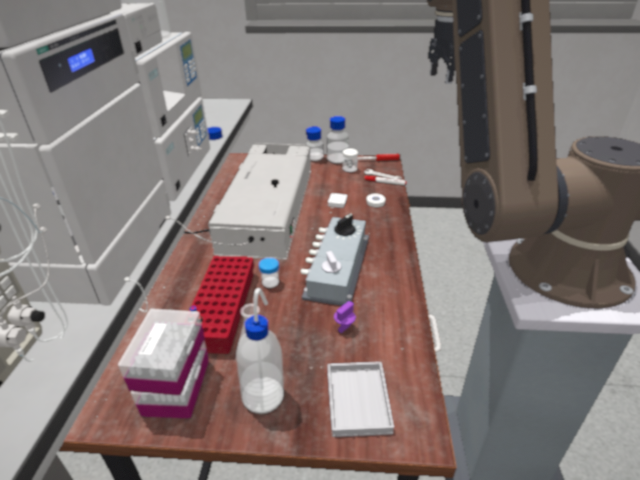

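View pics/wrist0.png

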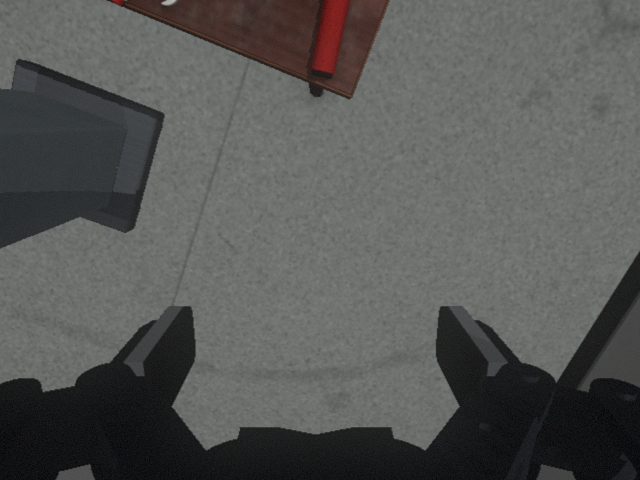

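The top view shows the valve at about (320,248), with the plug's wing at (289,242) and the knob at (356,253). The purple look-alike is at (232,256), the tray at (160,268) and the jar at (291,181). The heater block (449,245) and tape roll (452,294) are well to the right.

```bash
cat > h.py <<'E'
from cell import bot
import cv2,numpy as np
from scipy.spatial.transform import Rotation as Ro
def cam(name,s=None):
    p=bot.camera_params(name); f=240/np.tan(np.radians(p["vertical_fov"]/2))
    K=np.array([[f,0,p["cx"]],[0,f,p["cy"]],[0,0,1]])
    if name=="wrist":
        s=s or bot.sense(); T=np.eye(4);T[:3,:3]=Ro.from_rotvec(s["orientation"]).as_matrix();T[:3,3]=s["tcp_pos"]
        M=np.linalg.inv(T@np.array(p["hand_eye"])); return K,M[:3,:3],M[:3,3]
    return K,np.array(p["R"]),np.array(p["t"])
def unproj(c,uv,z):
    K,R,t=c; uv=np.atleast_2d(np.array(uv,float)); d=(np.linalg.inv(K)@np.c_[uv,np.ones(len(uv))].T).T@R; o=-R.T@t
    return o+d*((z-o[2])/d[:,2])[:,None]
def proj(c,X):
    K,R,t=c; x=(np.atleast_2d(X)@R.T+t)@K.T; return x[:,:2]/x[:,2:]
def total(w,what=None):
    s=bot.sense(); Rm=Ro.from_rotvec(s["orientation"]).as_matrix()
    return Rm.T@(np.array(w)-s["tcp_pos"])*100
E
python3 - <<'E'
from h import *
c=cam("top"); print("camera at",-c[1].T@c[2])
im=bot.get_image("top")
for l,z in [("valve",.05),("plug",.07),("selector",.075),("tray",.018),("jar",.053),("tape_roll",.013),("heater_block",.013)]:
    for d in bot.cut_out("top",l)[:3]:
        m=d["region"].astype(np.uint8); r=cv2.minAreaRect(cv2.findNonZero(m)) if m.any() else None
        print(l,round(d["score"],2),np.round(d["bbox"],1),np.round(unproj(c,[d["bbox"][:2]],z),3), np.round(unproj(c,cv2.boxPoints(r),z)[:,:2],3).tolist())
crop=im[200:300,220:400]; cv2.imwrite("pics/top_crop.png",cv2.resize(crop,None,fx=4.4,fy=4.4,interpolation=cv2.INTER_CUBIC))
print(bot.sense()["time"])
E
```

```text
camera at [0.42444502 0.0482612  0.97323012]
valve 0.75 [161.1 267.6  61.7  47.9] [[0.457 0.345 0.05 ]] [[0.495, 0.413], [0.507, 0.291], [0.419, 0.28], [0.407, 0.4]]
valve 0.64 [322.2 249.9 119.8  68.5] [[0.498 0.015 0.05 ]] [[0.47, 0.143], [0.582, 0.126], [0.543, -0.115], [0.432, -0.095]]
plug 0.81 [233.8 255.   21.4  15.2] [[0.484 0.194 0.07 ]] [[0.499, 0.215], [0.5, 0.18], [0.466, 0.179], [0.465, 0.213]]
plug 0.65 [289.6 242.2  16.8  18.1] [[0.511 0.082 0.07 ]] [[0.53, 0.102], [0.531, 0.065], [0.496, 0.065], [0.495, 0.101]]
selector 0.78 [353.1 253.3  22.1  23.1] [[ 0.491 -0.047  0.075]] [[0.513, -0.028], [0.514, -0.075], [0.469, -0.075], [0.469, -0.029]]
tray 0.85 [162.8 268.4  59.9  43.7] [[0.456 0.352 0.018]] [[0.496, 0.426], [0.511, 0.299], [0.42, 0.286], [0.406, 0.412]]
jar 0.75 [291.3 183.8  17.   26.3] [[0.637 0.082 0.053]] [[0.664, 0.1], [0.665, 0.06], [0.617, 0.059], [0.617, 0.099]]
tape_roll 0.63 [450.4 295.   21.1  24.7] [[ 0.408 -0.265  0.013]] [[0.436, -0.242], [0.437, -0.293], [0.39, -0.292], [0.389, -0.242]]
tape_roll 0.18 [320.2 247.8 119.9  71.1] [[0.506 0.018 0.013]] [[0.474, 0.146], [0.59, 0.128], [0.549, -0.121], [0.433, -0.099]]
heater_block 0.77 [448.8 244.2  25.5  19.9] [[ 0.519 -0.263  0.013]] [[0.498, -0.234], [0.54, -0.241], [0.534, -0.291], [0.491, -0.284]]
0.55
```

View pics/top_crop.png

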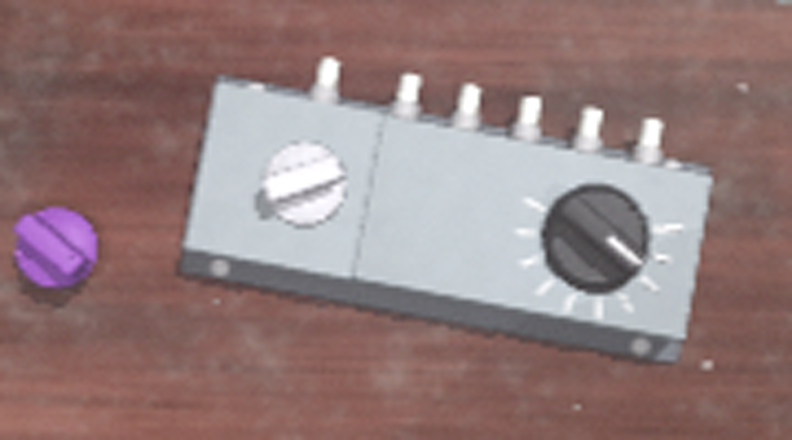

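Run:
```python
from h import *
s=bot.sense(); R=Ro.from_rotvec(s["orientation"]).as_matrix(); print(R.round(3))
h=np.degrees(np.arctan2(R[1,0],R[0,0])); print("tool x heading",h,"q1",np.degrees(s["q"][0]),"q6",np.degrees(s["q"][5]))
for w in [(0.50,0.02,.256),(0.511,0.082,.256),(0.511,0.082,.2)]: print(w,total(w).round(1))
```

```text
[[ 0.933  0.359  0.   ]
 [ 0.359 -0.933 -0.   ]
 [ 0.     0.    -1.   ]]
tool x heading 21.01536303671442 q1 -75.03530223703203 q6 -6.051199826187742
(0.5, 0.02, 0.256) [ 47.4 -46.4   0. ]
(0.511, 0.082, 0.256) [ 50.6 -51.8   0. ]
(0.511, 0.082, 0.2) [ 50.6 -51.8   5.6]
```

```bash
python3 -m pendant '[1,4.8,-3.8,0,0,0,-9, 1,9.9,-7.4,0,0,0,-18, 1,15,-11,0,0,0,-27, 1,20,-15,0,0,0,-36, 1,25,-19.5,0,0,0,-45, 1,29.5,-24,0,0,0,-54, 1,33.5,-28.8,0,0,0,-63, 1,37.5,-33.6,0,0,0,-72, 1,41.2,-38.6,0,0,0,-81, 1,45,-43.5,0,0,0,-88.4]'
python3 - <<'E'
from h import *
s=bot.sense(); R=Ro.from_rotvec(s["orientation"]).as_matrix(); print(R.round(3),np.degrees(np.arctan2(R[1,0],R[0,0])))
print(total((.505,.03,.256)))
E
```

```text
time: 1.8
tcp_pos: [0.4867, -0.0203, 0.2566]
orientation: [1.809, 2.568, 0.0]
force: [0.7, -0.7, -0.5]
gripper_width: 0.0857
[[-0.337  0.942  0.001]
 [ 0.942  0.337 -0.   ]
 [-0.     0.001 -1.   ]] 109.67721373078574
[4.11607068 3.41476959 0.05770177]
```

```bash
python3 -m pendant '[1,4.1,3.4,0,0,0,0, 1,4.1,3.4,0,0,0,0, 1,4.1,3.4,0,0,0,0]'
python3 - <<'E'
from h import *
s=bot.sense(); im=bot.get_image("wrist"); cv2.imwrite("pics/w1.png",im); c=cam("wrist",s); np.savez("w1.npz",K=c[0],R=c[1],t=c[2])
for l,z in [("valve",.05),("plug",.079),("selector",.084)]:
    for d in bot.cut_out("wrist",l)[:3]:
        print(l,round(d["score"],2),np.round(d["bbox"],1),np.round(unproj(c,[d["bbox"][:2]],z),3))
E
```

```text
time: 2.17
tcp_pos: [0.5046, 0.0276, 0.2562]
orientation: [-1.814, -2.565, 0.001]
force: [0.5, -0.4, -0.6]
gripper_width: 0.0852
valve 0.73 [317.8 206.5 223.  302.2] [[0.504 0.032 0.05 ]]
plug 0.63 [352.9 147.9  46.4  50.9] [[0.511 0.086 0.079]]
plug 0.4 [366.7   1.6  29.8   3.1] [[0.486 0.174 0.079]]
selector 0.56 [269.2 294.6  57.3  68.1] [[ 0.489 -0.039  0.084]]
```

View pics/w1.png

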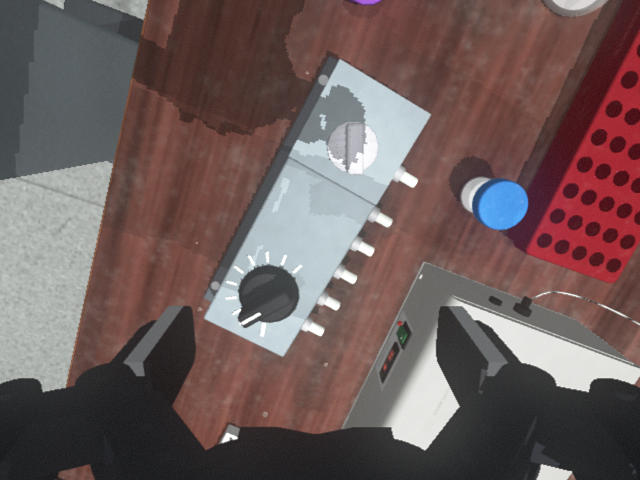

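Run:
```python
from h import *
im=cv2.imread("pics/w1.png"); d=np.load("w1.npz"); c=(d["K"],d["R"],d["t"])
P=unproj(c,[(340,60),(431,115),(284,356),(206,320)],.05); print(P.round(4), [np.linalg.norm(P[i]-P[(i+1)%4]) for i in range(4)])
a=cv2.resize(im[100:200,300:400],(500,500),interpolation=cv2.INTER_CUBIC)
b=cv2.resize(im[245:345,215:315],(500,500),interpolation=cv2.INTER_CUBIC)
e=cv2.resize(im[40:380,190:450],None,fx=1.7,fy=1.7,interpolation=cv2.INTER_CUBIC)
cv2.imwrite("pics/w1c.png",cv2.resize(np.hstack([a,b]),(800,400))); cv2.imwrite("pics/w1v.png",e)
```

```text
[[ 0.4825  0.1405  0.05  ]
 [ 0.5611  0.1274  0.05  ]
 [ 0.521  -0.1066  0.05  ]
 [ 0.4455 -0.0955  0.05  ]] [np.float64(0.0796713806307184), np.float64(0.2373984130061123), np.float64(0.07631009825699231), np.float64(0.23885329290914806)]
```

View pics/w1c.png

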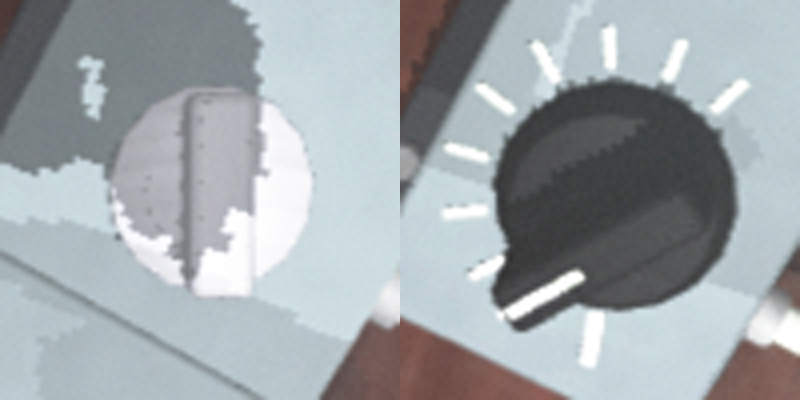

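View pics/w1v.png

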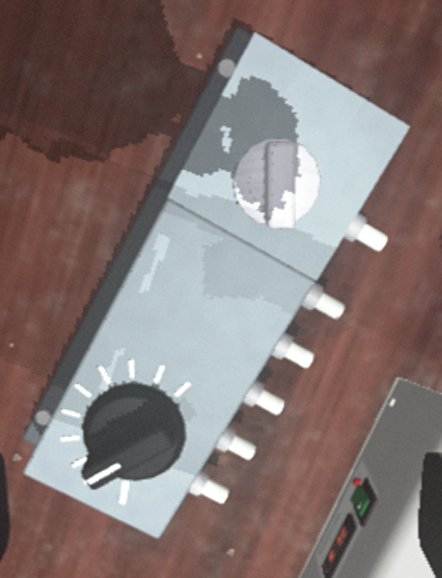

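Run:
```python
from h import *
im=cv2.imread("pics/w1.png"); d=np.load("w1.npz"); c=(d["K"],d["R"],d["t"])
px=np.array([(341,60),(431,114.5),(284,356),(205,320)],float)
from scipy.optimize import least_squares
L=np.array([(-.04,.12,.05),(.04,.12,.05),(.04,-.12,.05),(-.04,-.12,.05)])
def W(p,L): R=Ro.from_euler('z',p[2]).as_matrix(); return np.asarray(L)@R.T+np.r_[p[:2],0]
r=least_squares(lambda p:(proj(c,W(p,L))-px).ravel(),[.5,.02,-.17]); print(r.x,np.degrees(r.x[2]),r.fun.round(1))
p=r.x; np.save("valve.npy",p)
print("port",W(p,[[0,.07,.05]]),"knob",W(p,[[0,-.07,.05]]))
# plug by wing top & flange pix (crop scale: 4 px -> 1)
f=lambda x,y,x0,y0:(x0+x/4,y0+y/4)
wt=[f(190,92,300,100),f(254,92,300,100),f(190,297,300,100),f(254,297,300,100)]
q=unproj(c,wt,.079)[:,:2]; print("wing top corners",q.round(4)); 
m=(q[0]+q[1])/2-(q[2]+q[3])/2; print("wing c",q.mean(0),"len",np.linalg.norm(m),"heading",np.degrees(np.arctan2(m[1],m[0])))
tip=unproj(c,[f(510,312-0,215-100,245)],.084)[0]; print("tip",tip)
k=W(p,[[0,-.07,.05]])[0]
pl=unproj(c,[f(508-400,314,215,245),f(582-400,273,215,245)],.084)[:,:2]; v=pl[0]-pl[1]; print("pointer line",pl.round(4),"heading",np.degrees(np.arctan2(v[1],v[0])),"tip from axis",np.linalg.norm(pl[0]-k[:2]))
for n,(x,y) in dict(z=(593,340),m2=(487,267),m3=(463,211),m4=(467,153),m7=(610,47),m9=(730,95)).items():
    w=unproj(c,[f(x-400,y,215,245)],.05)[0]-k; print(n,np.degrees(np.arctan2(w[1],w[0])),np.hypot(*w[:2]))
o=im.copy()
for C,col in [([0,.07,.05],(0,0,255)),([0,.07,.079],(0,255,255)),([0,-.07,.05],(0,0,255)),([0,-.07,.084],(0,255,0))]:
    u=proj(c,W(p,[C]))[0]; cv2.circle(o,tuple(u.round().astype(int)),2,col,-1)
t=np.linspace(0,2*np.pi,60)
for C,rr in [([0,.07,.058],.0195),([0,-.07,.06],.026)]:
    u=proj(c,W(p,np.c_[rr*np.cos(t),rr*np.sin(t),0*t]+C)); cv2.polylines(o,[u.round().astype(int)],True,(255,0,255),1)
cv2.imwrite("pics/w1o.png",cv2.resize(o[40:380,190:450],None,fx=1.7,fy=1.7))
```

```text
[ 0.50253568  0.0162332  -0.16430255] -9.413842929657688 [-0.5 -0.9  1.  -0.2  0.7  2.4 -1.3 -0.6]
port [[0.51398519 0.08529048 0.05      ]] knob [[ 0.49108618 -0.05282409  0.05      ]]
wing top corners [[0.5014 0.1   ]
 [0.5118 0.1038]
 [0.5139 0.0669]
 [0.5247 0.0708]]
wing c [0.51296629 0.08537361] len 0.03542113037509792 heading 111.04595200798181
tip [ 0.47678554 -0.06869362  0.084     ]
pointer line [[ 0.4765 -0.0692]
 [ 0.4876 -0.056 ]] heading -129.7864447408016 tip from axis 0.021933442586366064
z -82.71715810727189 0.03551854028543983
m2 -130.7718134606118 0.034466626232951963
m3 -154.0392969040338 0.034611985841965794
m4 -176.6482990149722 0.03412301058172593
m7 112.2136642492373 0.03327228732021972
m9 63.54036130593471 0.032489541307683036
```

View pics/w1o.png

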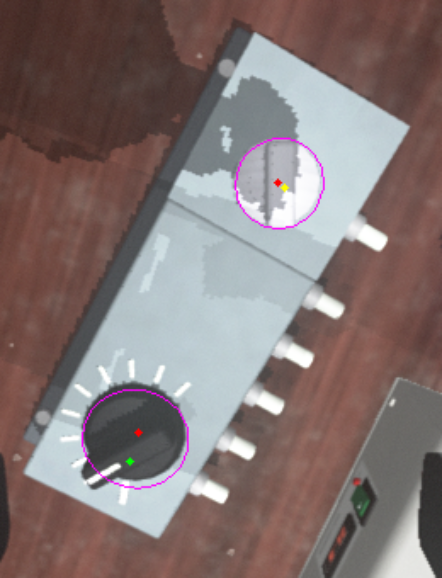

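Run:
```python
from h import *
print(total((.5133,.0853,.086)))
```

```text
[ 5.2510011   2.75613192 17.03713773]
```

```bash
python3 -m pendant '[1,3,1.5,4,0,0,-1, 1,5.2,2.7,8.5,0,0,-1, 1,5.2,2.7,11.5,0,0,-1, 1,5.2,2.7,11.5,0,0,-1]' 60
python3 - <<'E'
from h import *
s=bot.sense(); im=bot.get_image("wrist"); cv2.imwrite("pics/w2.png",im); c=cam("wrist",s); np.savez("w2.npz",K=c[0],R=c[1],t=c[2])
u=proj(c,[(.5133,.0853,.079),s["tcp_pos"]*[1,1,0]+[0,0,.079]]);print(u)
E
```

```text
time: 2.88
tcp_pos: [0.5122, 0.0851, 0.1398]
orientation: [-1.792, -2.577, 0.004]
force: [0.5, -0.8, 0.3]
gripper_width: 0.0852
[[320.81881775 278.12061554]
 [318.53147271 277.70659489]]
```

View pics/w2.png

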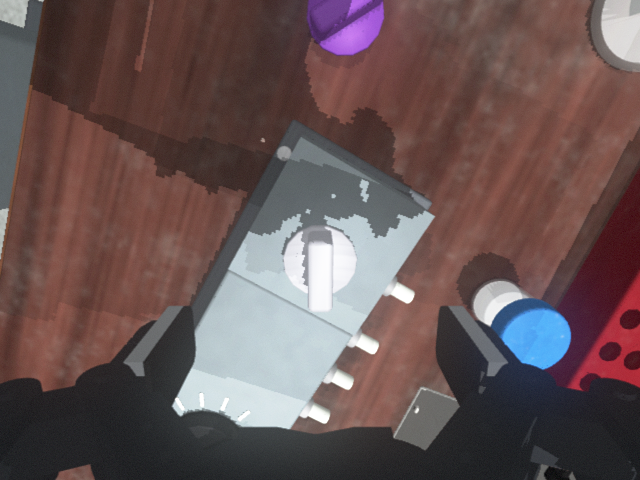

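```bash
python3 -m pendant '[1,0,0.1,3,0,0,0, 1,0,0.1,5.4,0,0,0, 1,0,0.1,5.4,0,0,0, 0,0,0.1,5.4,0,0,0, 0,0,0.1,5.4,0,0,0, 0,0,0.1,5.4,0,0,0, 0,0,0.1,5.4,0,0,0, 0,0,0.1,5.4,0,0,0]' 60
python3 - <<'E'
from h import *
s=bot.sense(); print(s["ft_torque"],s["q"])
E
```

```text
time: 3.92
tcp_pos: [0.514, 0.0861, 0.0878]
orientation: [1.792, 2.58, 0.0]
force: [-1.5, -0.3, 6.3]
gripper_width: 0.0107
[-0.07130449  0.22234998 -0.01403484] [ 3.91849938e-02  5.89254956e-01  1.96800905e+00 -2.55077774e-04
  5.83764894e-01 -3.17065862e-01]
```

```bash
python3 -m pendant '[0,0,0,-0.1,0,0,-8, 0,0,0,-0.1,0,0,-16, 0,0,0,-0.1,0,0,-24, 0,0,0,-0.1,0,0,-32, 0,0,0,-0.1,0,0,-40, 0,0,0,-0.1,0,0,-48, 0,0,0,-0.1,0,0,-56, 0,0,0,-0.1,0,0,-60, 0,0,0,-0.1,0,0,-61, 0,0,0,-0.1,0,0,-61]' 60
python3 - <<'E'
from h import *
s=bot.sense(); R=Ro.from_rotvec(s["orientation"]).as_matrix(); print(s["ft_torque"],np.degrees(np.arctan2(R[1,0],R[0,0])))
im=bot.get_image("wrist"); cv2.imwrite("pics/w3.png",im)
E
```

```text
time: 5.18
tcp_pos: [0.5142, 0.0861, 0.0888]
orientation: [0.235, 3.132, 0.0]
force: [-1.4, 0.1, 7.1]
gripper_width: 0.0105
[-0.01046964  0.16916474  0.01103495] 171.43453021207858
```

View pics/w3.png

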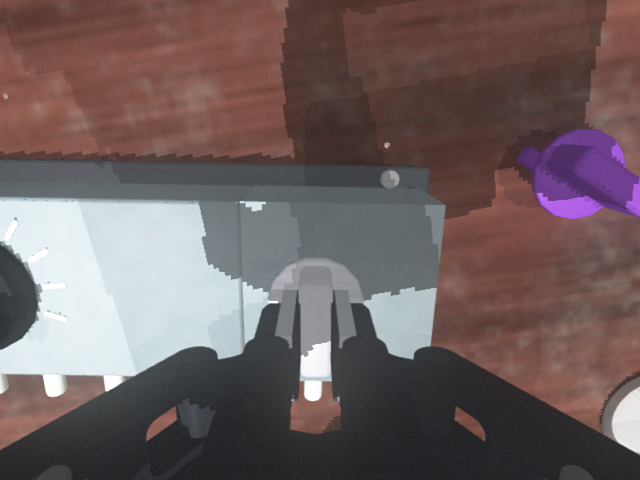

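```bash
python3 -m pendant '[0,0,0,-0.5,0,0,0, 0,0,0,-1,0,0,0, 0,0,0,-2,0,0,0, 0,0,0,-4,0,0,0, 0,0,0,-7,0,0,0, 0,0,0,-9,0,0,0, 0,0,0,-9,0,0,0]' 60
python3 - <<'E'
from h import *
s=bot.sense(); R=Ro.from_rotvec(s["orientation"]).as_matrix(); print(s["ft_torque"],np.degrees(np.arctan2(R[1,0],R[0,0])))
im=bot.get_image("wrist"); cv2.imwrite("pics/w4.png",im)
im=bot.get_image("side"); cv2.imwrite("pics/s4.png",im)
for l in ["tray"]:
  for d in bot.cut_out("side",l)[:1]:
    m=d["region"].astype(np.uint8); r=cv2.minAreaRect(cv2.findNonZero(m)); c=cam("side")
    print(l,d["score"],unproj(c,cv2.boxPoints(r),.018).round(3).tolist())
    h=cv2.approxPolyDP(cv2.convexHull(cv2.findNonZero(m)),4,True)[:,0]; print(h.tolist(),unproj(c,h,.018).round(3).tolist(), unproj(c,h,.018).mean(0))
# from top corners (bbox earlier)
print(total((.456,.352,.16)))
E
```

```text
time: 6.1
tcp_pos: [0.5143, 0.0861, 0.1798]
orientation: [0.235, 3.13, 0.0]
force: [0.2, -0.8, -1.7]
gripper_width: 0.0102
[ 0.01412387 -0.0054744  -0.00776281] 171.42053133378514
tray 0.85 [[0.509, 0.305, 0.018], [0.404, 0.289, 0.018], [0.404, 0.425, 0.018], [0.493, 0.438, 0.018]]
[[392, 433], [333, 435], [329, 363], [381, 363]] [[0.406, 0.425, 0.018], [0.491, 0.434, 0.018], [0.504, 0.304, 0.018], [0.417, 0.299, 0.018]] [0.45476676 0.36534559 0.018     ]
[ 9.65794409 25.44055701  1.76545353]
```

View pics/w4.png

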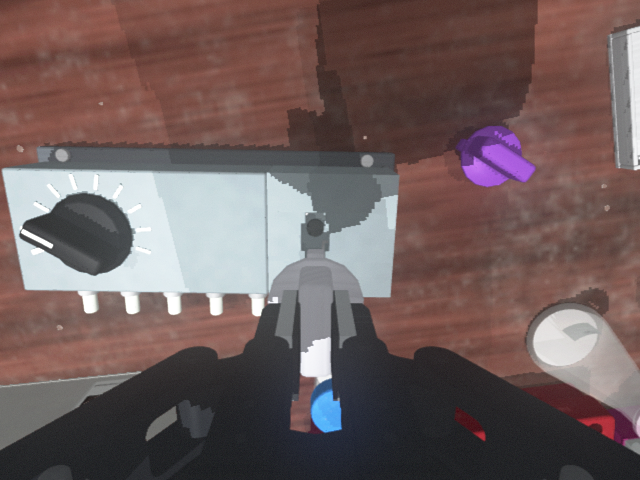

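View pics/s4.png

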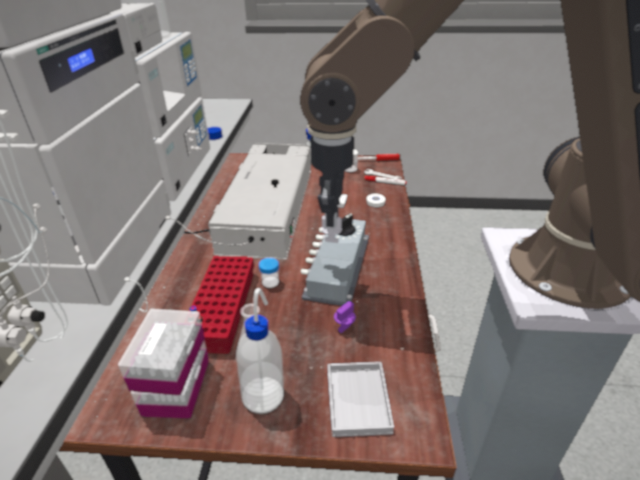

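Run:
```python
from h import *
c=cam("side"); print("bottle base",unproj(c,[(262,405),(240,395),(284,395)],0).round(3).tolist()); print("bottle cap",unproj(c,[(257,330)],.17),unproj(cam("top"),[(135,184)],.17), unproj(c,[(260,295)],.22), unproj(cam("top"),[(170,208)],0))
for z in (.16,.09,.073): print(total((.456,.360,z)))
```

```text
bottle base [[0.606, 0.379, 0.0], [0.645, 0.363, 0.0], [0.574, 0.359, 0.0]]
bottle cap [[0.59849969 0.37923904 0.17      ]] [[0.60340875 0.36153191 0.17      ]] [[0.59273736 0.36355555 0.22      ]] [[0.58917346 0.34861009 0.        ]]
[ 9.7773809  26.23159104  1.76534913]
[ 9.77049764 26.23355417  8.76534547]
[ 9.76882599 26.23403093 10.46534458]
```

```bash
python3 -m pendant '[0,2,5,0,0,0,5, 0,4,10.5,0,0,0,10, 0,6,16,0,0,0,15, 0,8,21.5,0,0,0,21, 0,9.8,26.2,1,0,0,21, 0,9.8,26.2,1.8,0,0,21, 0,9.8,26.2,1.8,0,0,21]' 60
python3 - <<'E'
from h import *
s=bot.sense(); im=bot.get_image("wrist"); cv2.imwrite("pics/w5.png",im); c=cam("wrist",s)
d=bot.cut_out("wrist","tray")
for e in d[:2]: print(e["score"],e["bbox"])
im=bot.get_image("top"); cv2.imwrite("pics/t5.png",im)
print(proj(c,[s["tcp_pos"]*[1,1,0]+[0,0,.003]]))
E
```

```text
time: 7.12
tcp_pos: [0.4555, 0.3592, 0.1588]
orientation: [-0.801, -3.036, 0.004]
force: [0.3, -0.1, 0.4]
gripper_width: 0.0105
0.62 [318.2, 214.2, 223.4, 185.6]
[[317.44587973 229.01829008]]
```

View pics/w5.png

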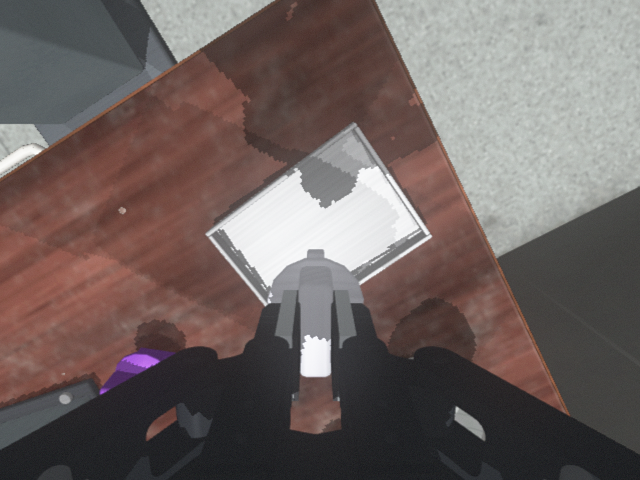

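View pics/t5.png

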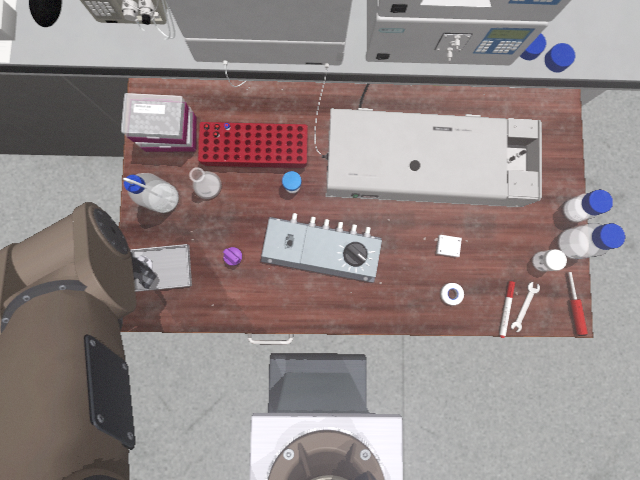

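```bash
python3 -m pendant '[0,0,0,4,0,0,0, 0,0,0,7.5,0,0,0, 0,0,0,8.4,0,0,0, 0,0,0,8.6,0,0,0, 0,0,0,8.6,0,0,0]' 60
```

```text
time: 7.9
tcp_pos: [0.4567, 0.3599, 0.0754]
orientation: [0.802, 3.036, 0.002]
force: [0.0, -0.5, 0.1]
gripper_width: 0.0104
```

```bash
python3 -m pendant '[0,0,0,0.2,0,0,0, 0,0,0,0.4,0,0,0, 0,0,0,0.5,0,0,0]' 60
```

```text
time: 8.28
tcp_pos: [0.4561, 0.3598, 0.0693]
orientation: [0.802, 3.037, 0.0]
force: [0.2, 0.6, -0.2]
gripper_width: 0.0107
```

```bash
python3 -m pendant '[0,0,0,0.1,0,0,0, 0,0,0,0.2,0,0,0, 0,0,0,0.3,0,0,0]' 60
```

```text
time: 8.65
tcp_pos: [0.4562, 0.3599, 0.0667]
orientation: [0.802, 3.037, 0.0]
force: [-3.2, -2.2, 13.5]
gripper_width: 0.0106
```

```bash
python3 -m pendant '[0,0,0,-0.1,0,0,0, 0.2,0,0,-0.1,0,0,0, 0.4,0,0,-0.1,0,0,0, 0.4,0,0,-0.1,0,0,0, 0.6,0,0,-2,0,0,0, 0.8,0,0,-5,0,0,0, 1,0,0,-9,0,0,0]' 60;  python3 - <<'E'
from h import *
im=bot.get_image("wrist"); cv2.imwrite("pics/w6.png",im)
E
```

```text
time: 9.52
tcp_pos: [0.4558, 0.3595, 0.1565]
orientation: [-0.802, -3.036, 0.002]
force: [-0.2, -0.3, 0.3]
gripper_width: 0.0835
```

View pics/w6.png

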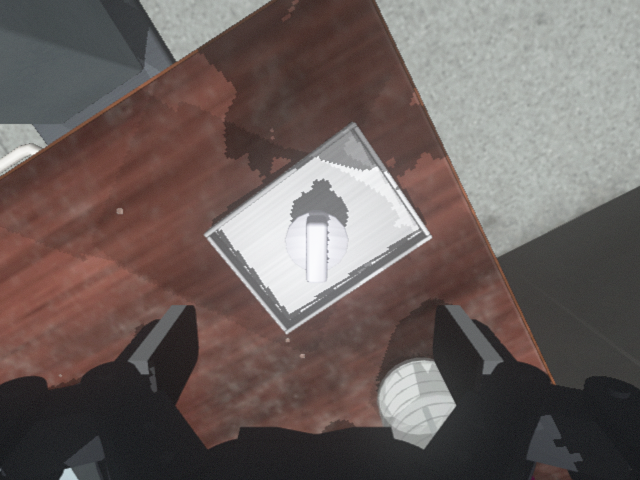

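Run:
```python
from h import *
d=np.load("w1.npz"); c=(d["K"],d["R"],d["t"])
for z in (0,.05,.08,.1,.12,.15): print(z,"w1 top corner?",unproj(c,[(455,297)],z)[0,:2].round(3),"w1 other",unproj(c,[(425,263)],z)[0,:2].round(3),"top img",unproj(cam("top"),[(328,187)],z)[0,:2].round(3))
im=cv2.imread("pics/top0.png"); a=cv2.resize(im[90:230,310:400],None,fx=4,fy=4,interpolation=cv2.INTER_CUBIC)
i=cv2.imread("pics/w1.png"); b=cv2.resize(i[240:440,320:460],None,fx=2.8,fy=2.8,interpolation=cv2.INTER_CUBIC)
b=cv2.resize(b,(392,560)); cv2.imwrite("pics/box.png",np.hstack([a,b]))
s=bot.sense(); R=Ro.from_rotvec(s["orientation"]).as_matrix(); print(np.degrees(np.arctan2(R[1,0],R[0,0])),s["q"])
print(total((.48,-.045,.2)), total((.48,.15,.2)))
```

```text
0 w1 top corner? [ 0.666 -0.018] w1 other [0.624 0.005] top img [0.643 0.002]
0.05 w1 top corner? [ 0.642 -0.003] w1 other [0.605 0.017] top img [0.632 0.004]
0.08 w1 top corner? [0.627 0.006] w1 other [0.593 0.024] top img [0.625 0.006]
0.1 w1 top corner? [0.617 0.012] w1 other [0.586 0.029] top img [0.621 0.007]
0.12 w1 top corner? [0.607 0.018] w1 other [0.578 0.033] top img [0.616 0.008]
0.15 w1 top corner? [0.592 0.027] w1 other [0.566 0.04 ] top img [0.61  0.009]
150.42094467547398 [ 5.54310836e-01  5.40047736e-01  1.76692590e+00 -1.16242317e-04
  8.29054340e-01 -5.00161938e-01]
[-22.00414927 -34.1337319   -3.91657392] [-12.37851777 -17.17513183  -3.86087952]
```

View pics/box.png

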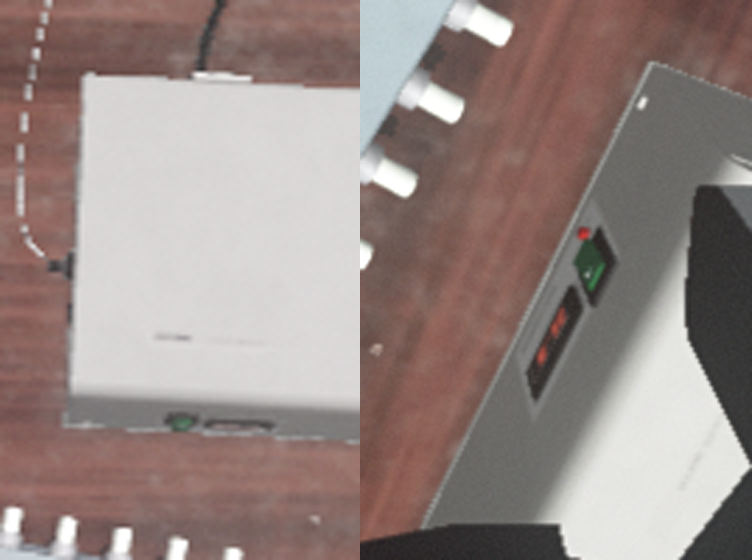

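```bash
python3 -m pendant '[1,-1,-2,-3,0,0,8, 1,-4,-6,-4,0,0,18, 1,-7,-11,-4,0,0,28, 1,-10,-15.5,-4,0,0,38, 1,-13,-20,-4,0,0,48, 1,-16,-25,-4,0,0,58, 1,-19,-29.5,-4,0,0,68, 1,-22,-34.1,-4,0,0,78, 1,-22,-34.1,-4,0,0,88, 1,-22,-34.1,-4,0,0,98]' 60; python3 -m pendant '[1,0,0,0,0,0,2, 1,0,0,0,0,0,2]';  python3 - <<'E'
from h import *
s=bot.sense(); im=bot.get_image("wrist"); cv2.imwrite("pics/w7.png",im); c=cam("wrist",s); np.savez("w7.npz",K=c[0],R=c[1],t=c[2])
R=Ro.from_rotvec(s["orientation"]).as_matrix(); print(s["tcp_pos"],np.degrees(np.arctan2(R[1,0],R[0,0])),s["q"].round(2),s["time"])
p=np.load("valve.npy"); Rv=Ro.from_euler('z',p[2]).as_matrix()
print(proj(c,(Rv@np.array([[0,-.07,.05],[0,-.07,.084]]).T).T+np.r_[p[:2],0]))
cv2.imwrite("pics/w7c.png",cv2.resize(im[150:400,160:480],(768,600),interpolation=cv2.INTER_CUBIC))
E
```

```text
time: 10.82
tcp_pos: [0.479, -0.0463, 0.1962]
orientation: [2.824, 1.377, -0.0]
force: [0.3, 0.7, -1.1]
gripper_width: 0.0853
time: 11.08
tcp_pos: [0.4791, -0.0453, 0.1963]
orientation: [2.84, 1.342, 0.0]
force: [-1.0, 0.8, 1.4]
gripper_width: 0.0853
[ 0.4790669  -0.04526024  0.19626236] 50.596239146044155 [-0.23  0.37  1.97 -0.    0.8   0.46] 11.075
[[336.96856512 226.91291888]
 [339.92746735 241.12088966]]
```

View pics/w7.png

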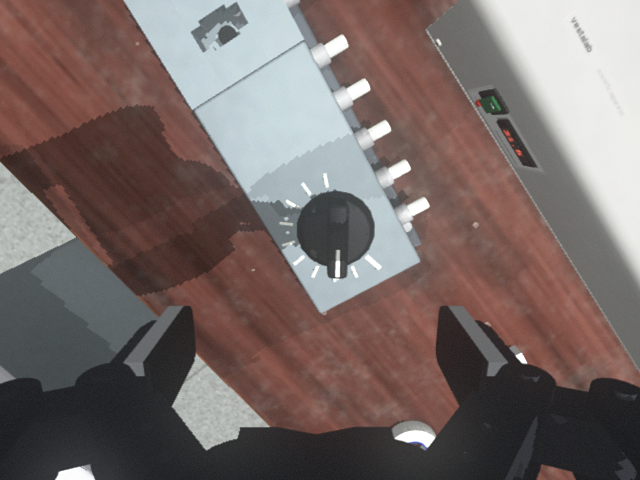

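View pics/w7c.png

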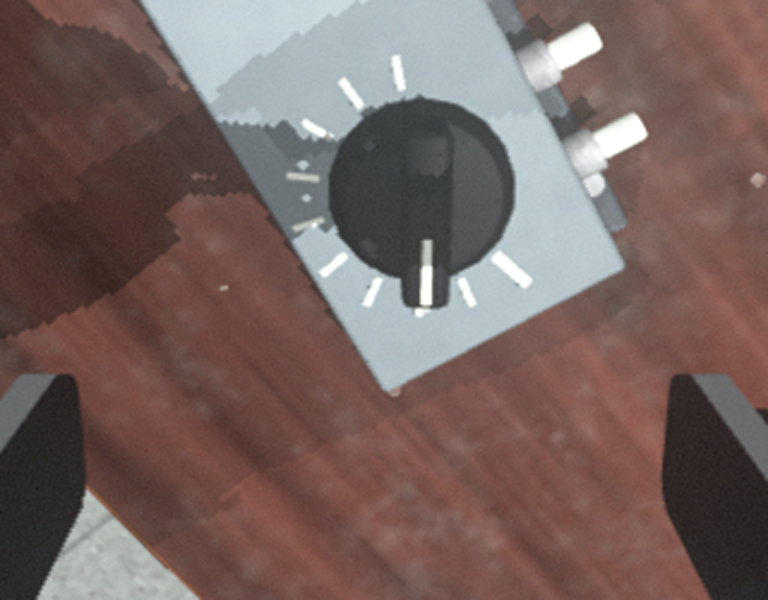

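Run:
```python
from h import *
d=np.load("w7.npz"); c=(d["K"],d["R"],d["t"])
a=unproj(c,[(338,239)],.084)[0]; b=unproj(c,[(335.8,228)],.06)[0]; print(a,b)
t=(a+b)/2; t[2]=.088; print(total(t))
```

```text
[ 0.49101712 -0.05109445  0.084     ] [ 0.49123774 -0.05061023  0.06      ]
[ 0.33049029  1.28565104 10.82738995]
```

```bash
python3 -m pendant '[1,0.3,1.3,5,0,0,0, 1,0.3,1.3,9,0,0,0, 1,0.3,1.3,10.8,0,0,0, 1,0.3,1.3,10.8,0,0,0, 0,0.3,1.3,10.8,0,0,0, 0,0.3,1.3,10.8,0,0,0, 0,0.3,1.3,10.8,0,0,0, 0,0.3,1.3,10.8,0,0,0, 0,0.3,1.3,10.8,0,0,0]' 50;  python3 - <<'E'
from h import *
s=bot.sense(); im=bot.get_image("wrist"); cv2.imwrite("pics/w8.png",im)
R=Ro.from_rotvec(s["orientation"]).as_matrix(); print(np.degrees(np.arctan2(R[1,0],R[0,0])),s["ft_torque"])
E
```

```text
time: 12.25
tcp_pos: [0.4911, -0.0514, 0.0888]
orientation: [2.842, 1.338, 0.001]
force: [-1.7, -0.5, 5.9]
gripper_width: 0.0114
50.41834536907298 [ 0.11400578  0.22285617 -0.01230323]
```

View pics/w8.png

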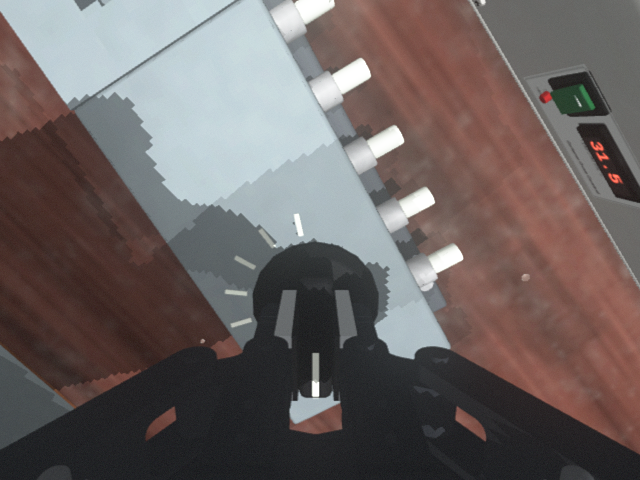

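```bash
python3 -m pendant '[0,0,0,-0.1,0,0,-8, 0,0,0,-0.1,0,0,-16, 0,0,0,-0.1,0,0,-24, 0,0,0,-0.1,0,0,-32, 0,0,0,-0.1,0,0,-40, 0,0,0,-0.1,0,0,-46, 0,0,0,-0.1,0,0,-46]' 60;  python3 - <<'E'
from h import *
s=bot.sense()
R=Ro.from_rotvec(s["orientation"]).as_matrix(); print(np.degrees(np.arctan2(R[1,0],R[0,0])),s["ft_torque"])
E
python3 -m pendant '[0,0,0,0,0,0,-2, 0,0,0,0,0,0,-4,0,0,0,0,0,0,-4]';  python3 - <<'E'
from h import *
s=bot.sense()
R=Ro.from_rotvec(s["orientation"]).as_matrix(); print(np.degrees(np.arctan2(R[1,0],R[0,0])),s["ft_torque"])
E
```

```text
time: 13.18
tcp_pos: [0.4905, -0.0512, 0.0889]
orientation: [-2.093, -2.341, 0.001]
force: [-1.5, -0.1, -8.4]
gripper_width: 0.0107
96.4060329504617 [0.17427324 0.07585284 0.22245847]
time: 13.55
tcp_pos: [0.4905, -0.0512, 0.0889]
orientation: [-2.01, -2.412, 0.001]
force: [-2.1, 1.7, -11.6]
gripper_width: 0.0104
100.38567591445646 [ 0.23727879  0.51064387 -0.31094846]
```

```bash
python3 -m pendant '[0,0,0,0,0,0,8, 0,0,0,0,0,0,16, 0,0,0,0,0,0,24, 0,0,0,0,0,0,32, 0,0,0,0,0,0,40, 0,0,0,0,0,0,48, 0,0,0,0,0,0,56, 0,0,0,0,0,0,64, 0,0,0,0,0,0,72, 0,0,0,0,0,0,80]' 60; python3 -m pendant '[0,0,0,0,0,0,8, 0,0,0,0,0,0,16, 0,0,0,0,0,0,24, 0,0,0,0,0,0,32, 0,0,0,0,0,0,40, 0,0,0,0,0,0,43, 0,0,0,0,0,0,43]';  python3 - <<'E'
from h import *
s=bot.sense(); im=bot.get_image("wrist"); cv2.imwrite("pics/w9.png",im)
R=Ro.from_rotvec(s["orientation"]).as_matrix(); print(np.degrees(np.arctan2(R[1,0],R[0,0])),s["ft_torque"],s["q"])
E
```

```text
time: 14.8
tcp_pos: [0.4914, -0.0517, 0.089]
orientation: [3.092, 0.55, 0.001]
force: [1.3, -3.8, -15.8]
gripper_width: 0.0105
time: 15.68
tcp_pos: [0.4914, -0.0523, 0.089]
orientation: [3.08, -0.616, 0.001]
force: [-0.6, -8.1, -16.0]
gripper_width: 0.0105
-22.62863843907953 [-1.40214663  0.04676294  0.06669764] [-2.39265437e-01  5.63035295e-01  2.03322577e+00 -1.92799784e-03
  5.44455380e-01  1.72812436e+00]
```

View pics/w9.png

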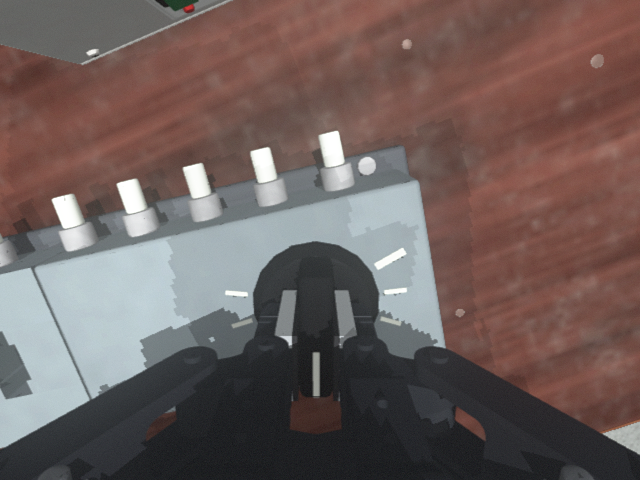

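```bash
python3 -m pendant '[0.3,0,0,0,0,0,0, 0.6,0,0,0,0,0,0, 1,0,0,0,0,0,0, 1,0,0,0,0,0,0, 1,0,0,-4,0,0,0, 1,0,0,-9,0,0,0, 1,0,0,-12,0,0,0, 1,0,0,-12,0,0,0]';  python3 - <<'E'
from h import *
s=bot.sense(); im=bot.get_image("wrist"); cv2.imwrite("pics/w10.png",im); c=cam("wrist",s); np.savez("w10.npz",K=c[0],R=c[1],t=c[2])
cv2.imwrite("pics/w10c.png",cv2.resize(im[130:380,180:460],(672,600),interpolation=cv2.INTER_CUBIC))
E
```

```text
time: 16.73
tcp_pos: [0.4917, -0.0515, 0.2114]
orientation: [3.081, -0.615, 0.007]
force: [-0.6, -0.0, -0.5]
gripper_width: 0.0855
```

View pics/w10c.png

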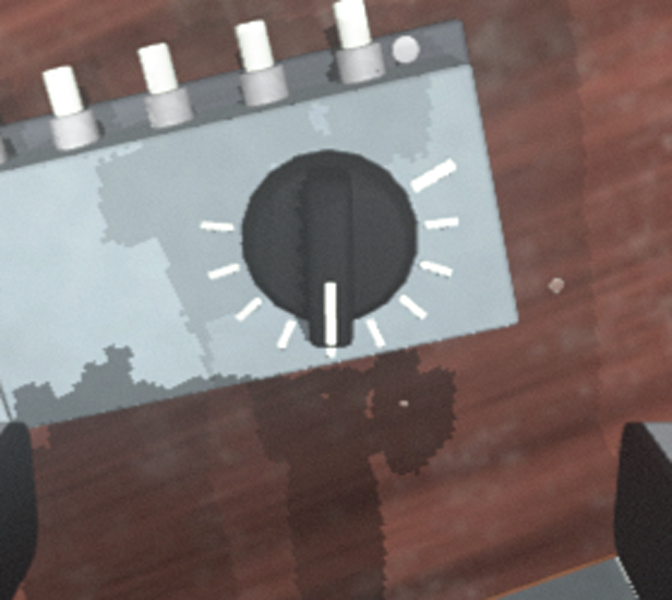

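The pointer stands on the fifth mark after the thick zero mark (433,175): marks 1 to 4 lie between them and 6 to 9 beyond, ten in all. Next is a final check of the plug and the bystanders.

Run:
```python
from h import *
a=bot.get_image("top"); b=bot.get_image("side"); o=cv2.imread("pics/top0.png")
for l,z in [("jar",.053),("tape_roll",.013),("heater_block",.013),("plug",.06)]:
    for d in bot.cut_out("top",l)[:2]: print(l,round(d["score"],2),np.round(d["bbox"],1))
cv2.imwrite("pics/fin.png",np.hstack([cv2.resize(a[160:320,110:480],(555,240)),cv2.resize(b[260:450,280:420],(245,240))]))
print(bot.sense()["time"],bot.sense()["force"])
```

```text
jar 0.71 [292.2 183.   19.1  24.6]
heater_block 0.61 [456.8 247.6   5.3  17.9]
plug 0.59 [158.1 267.   17.5  16.7]
plug 0.54 [231.4 255.4  17.6  15.5]
17.075 [-0.90436908 -0.04357381  0.38780657]
```

View pics/fin.png

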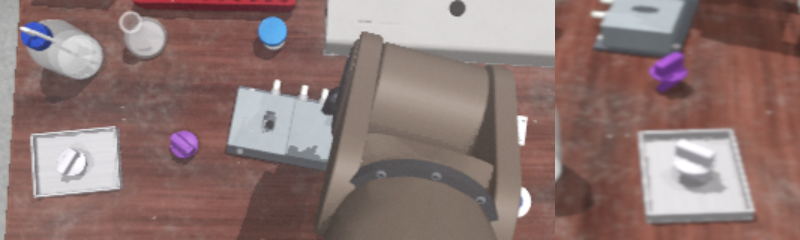

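The plug stands in the tray at about (72,161) and the port is open at (269,120). The jar hasn't moved. The arm partly hides the heater block and tape roll, but it never came near them. Nothing is touching the robot, so I'm handing in.

```bash
python3 -c "
from cell import bot
print(bot.finish_job())"
```

```text
the job is handed in; nothing more can be done
None
```

The job is done and handed in at about 17 s of the 64 s allowed; the hand-in gave no verdict.

- **Plug:** I gripped its wing, twisted it 60° counter-clockwise, lifted it out and released it in the steel tray. The last top and side pictures show it standing there and the port open.
- **Knob:** It started two clicks from zero. I turned it counter-clockwise until the wrist moment reversed to about −0.3 N m at the end stop. Then I turned it 123° clockwise (about 3° of that was overrun at the stop) and let go. The wrist picture after release shows the pointer on the fifth mark from the thick zero mark.
- **Bystanders:** The jar is where it was, within about a pixel, and the purple look-alike had not moved. In the last top picture the arm hid most of the heater block and tape roll. The network saw only a sliver of the block and no tape roll, so I could not confirm those two there. All the work near the table was well away from them.

No check failed. The two estimates of the tray's centre differed by about 13 mm, so I used a point between them and checked it in the wrist view before lowering the plug.

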